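# Hang up the pusher, then hold the crusher's dial at full press

### The arm

A 6-joint arm with a two-finger parallel gripper is mounted at the origin on the work surface. World frame = base frame: x ahead of the robot, y to its left, z up, the work surface at z = 0. Lengths are in m, angles in rad, forces in N, time in s.
With the tool pointing down it reaches from about 0.3 to 0.875 m from the base axis. Payload 6.4 kg.
Tool frame: the origin (TCP) lies on the front face of the gripper's body, between the roots of the fingers; the fingertips stand 73 mm ahead of it and the grasp point (between the pads) lies 54 mm ahead of it (robot.hold_point_z is the distance from the TCP to the grasp point, in m); z points along the fingers, y is the direction in which the jaws open and shut (so a half turn about z gives the same grasp; the last joint's range is limited). The gripper opens to 85 mm and grips with 20 to 120 N. Pads are 22 mm wide; open, the fingers measure 114 mm over their backs; the gripper's body (76 mm by 85 mm) begins 54 mm behind the grasp point. The pads swing forward as they close: fully open they stand 13 mm farther back than shut.
Start: joints at [0.906, 0.181, 1.607, -0, 1.354, -0.206], TCP at [0.255, 0.516, 0.304] pointing down, gripper open.
Joint ranges: [-2.99, 2.99], [-0.89, 2.07], [0.3, 2.58], [-1.14, 4.28], [0, 2.63], [-3.12, 3.12]. Speed limits (rad/s): [2.57, 2.57, 3.01, 3.14, 3.14, 3.14].

### API

Orientations are given as a unit quaternion [w, x, y, z].
In Python, from workcell import robot gives the robot as it stands. The module is installed in compiled form; this text tells all that it offers.
- The arm moves only by the tool step_arm, never from a script. Its argument "rows" is a list of rows, each a list of 7 numbers: the turn, a rotation vector about the tool's x, y, z in rad, then the shift along the tool's x, y, z in cm, then the opening, from 0 (shut) to 1 (fully open). In form: [[wx, wy, wz, tx, ty, tz, claw], ...]. A call has 1 to 10 rows; each row shifts and turns the commanded pose from where the row before left it, along the tool's axes as they then stand; what a row does not reach is not made up. A row lasts 1/10 s, in which the tool goes at most 50 mm and 8.59 degrees, less where a joint would pass 70% of its speed; a pose out of reach is approached as far as the arm can. A call is refused whole if a number of a shift passes 5 or a number of a turn 0.15, either way. A call with a gripper value outside its range is refused whole. The fingers move at their own pace and stop on an object; "force" is the grip in N (left out, the last holds). Time passes only in rows, so rows that do not move let the fingers close. It gives the time, the measured TCP pose, the force and the opening at its end, in the units of the state.
- robot.sense(): the state, without advancing time (a new reading comes with each control period).
- robot.capture(name): name is "side" or "top"; returns a dict with "frame" (480x640x3 uint8, red, green, blue), "K" (3x3 intrinsics, pixels), "D" ([k1, k2, p1, p2, k3] as OpenCV has them; the pictures are not rectified), "R" (3x3) and "t" (3): a world point X has camera coordinates R X + t. Camera axes: x right, y down, z forward; pixel columns grow to the right and rows downward; lengths in m; the calibration is good to about 2 mm. A picture is of the moment at which its call begins. There is no depth.
- robot.finish_job(): hands the job in, once; it reports no verdict.
The state is a dict: "time": time; "joint_positions": joint angles; "joint_velocities": joint speeds; "tau": joint torques, N m; "tcp_pos": TCP position; "eef_rot": TCP orientation; "wrist_force": force on the tool from outside, world axes, zero at the start; "ft_torque": the same for the moment, N m; "gripper_width": finger opening in m.
Only numpy, scipy, OpenCV 4.12 (cv2) and the standard library are available. Lean on these libraries where they do the work, as an engineer would, in place of code of your own. Each camera call takes 0.05 s, during which the arm holds its last target. There are 200 camera calls.

### The job

The can crusher's yellow pusher has been left standing on the table: hang it by the eye in its handle on the blue peg on the side of the crusher and let go of it. Then, with the pusher out of the way, press the red handle of the crusher's spring-return dial down past its first two clicks to the third position and hold it there: the program finishes while still holding it down, since it springs back when let go. Keep the lid shut and leave the cans, jar, stopper and dustpan where they are.

Things in the scene. Friction and masses are not known exactly. Their poses are not given: they have to be found in the camera images.
- crusher: Can crusher fixed to the table: grey steel box 220 (x) x 280 (y) mm, top of its steel lid at 180 mm, black lid handle near the front up to 203 mm. Origin: centre of its underside, z up; -x is its front (to the robot), turned up to 0.25 rad. Dial on its +y wall (y +140 mm), peg on its -y wall (y -140 mm). A motor with a battery sticks out 81 mm behind (+x).
- peg (a point): Point on the peg's axis where the pusher hangs best, 42 mm out from the wall, 160 mm above the table; axes as the crusher's. The peg is a level blue bar 8 mm thick, sticking out 70 mm along the crusher's -y; its end then turns up, to 82 mm from the wall, the tip's top 12 mm above the peg's axis. A hung tool rests on top of the bar.
- pusher_eye (a point): Centre of the eye (31 mm hole along y) in the yellow pusher's handle, 108 mm above its underside: grasp here, fingers closing along x, and the eye stays free. Foot 60 (x) x 40 (y) x 36 mm, flat upright handle 48 (x) x 14 (y) mm up to 135 mm. Axes: z up, x across the handle, y through the eye. 0.18 to 0.28 kg. Hung either way round, the eye's centre is 11 mm below the peg's axis.
- dial (a joint): Dial angle, rad: 0 at rest (handle 0.45 rad above level, towards the crusher's front), growing as the handle is pressed down. Click crests at 0.14, 0.42, 0.70; positions 0.28, 0.56 and third 0.84 (full press); stop at 0.90. Marks behind the handle: dark (rest), yellow, yellow, red (third). The spring always drives it back: 3 to 10 N at the handle, stiffer before each crest.
- dial_grip (a point): Centre of the dial's handle end: a red round bar 24 mm thick, level along the crusher's y from 34 to 100 mm out from the wall (this point 70 mm out), 110 mm from the dial's axis. About 178 mm above the table at rest, 88 mm at the third position. Its axes turn with the dial; at rest they are the crusher's.
- dial_axis (a point): Fixed point on the dial's axis of turning (along the crusher's y), 70 mm out from the wall, 130 mm above the table; axes as the crusher's. At dial angle q, point dial_grip lies 110*cos(0.45-q) mm along the crusher's -x and 110*sin(0.45-q) mm up from here.
- lid (a joint): Angle of the crusher's hinged lid, rad: 0 shut, growing as it is raised; it lies shut by its own weight.
- can0: Bottom one of a stack of four flattened silver cans, each 66 mm across and 16 mm thick (stack 64 mm high); origin at its underside. Leave alone.
- can3: Top can of that stack; origin at its underside. Leave alone.
- jar: Empty glass jar with a steel lid, 80 mm across, 130 mm high; origin at the centre of its underside. Leave alone.
- stopper: Green hard-silicone stopper, 52 mm across, 40 mm high; origin at the centre of its underside. Leave alone.
- dustpan: Orange dustpan, 170 x 210 mm with a 130 mm handle to its -x, 53 mm high; origin under the middle of the pan. Leave alone.
There are look-alikes about, which are no part of the job. What is meant by the part that bears pusher_eye is not orange, purple or turquoise, and is the larger of those in its own colour.

How it is judged:
By the outcome, as a careful person would: the job done as asked, in the order asked, and still so for the second after the job is handed in, while the arm keeps its last pose, push and grip.
It also fails if it takes over 58 s, if anything falls off the work surface, if the arm or the gripper's body presses on something with over 40 N, if the wrist force passes 120 N, or if a joint passes its speed limit or range.

## Working session

There is one attempt and no reset: what is moved stays moved. The work goes in short steps, Python scripts to look and compute and a tool call to move; the robot and the scene stay as the last step left them, time stands still between calls to the robot, and variables do not carry over. Pictures are saved under pics/ and viewed, about 8 in all and at most 12, crops included, and the job is handed in when it is done.

Besides the shell and the picture viewer there is one more tool, called after ">>>" as a command line: name --pt "numbers of a row" for each row, then --argument value for the rest. step_arm: Moves the arm, as the interface text tells. Its arguments: {"type":"object","properties":{"rows":{"type":"array"},"force":{"type":"number"}},"required":["rows"]}

```bash
mkdir -p pics; cat > h.py <<'E'
import numpy as np, cv2
from workcell import robot
from scipy.spatial.transform import Rotation as Ro
def cap(n,save=None):
    c=robot.capture(n)
    for k in('K','D','R','t'): c[k]=np.array(c[k],float)
    if save: cv2.imwrite(f'pics/{save}.png',cv2.cvtColor(c['frame'],cv2.COLOR_RGB2BGR))
    np.savez(f'{n}.npz',**c); return c
def ray(c,p):
    u=cv2.undistortPoints(np.array([[p]],float),c['K'],c['D'])[0,0]
    return -c['R'].T@c['t'], c['R'].T@np.array([u[0],u[1],1.])
def onz(c,p,z):
    o,d=ray(c,p); return o+d*(z-o[2])/d[2]
def proj(c,X):
    return cv2.projectPoints(np.array(X,float).reshape(-1,3),cv2.Rodrigues(c['R'])[0],c['t'],c['K'],c['D'])[0].reshape(-1,2)
def two(c1,p1,c2,p2):
    o1,d1=ray(c1,p1);o2,d2=ray(c2,p2)
    s=np.linalg.lstsq(np.c_[d1,-d2],o2-o1,rcond=None)[0]
    a=o1+d1*s[0];b=o2+d2*s[1];return (a+b)/2,np.linalg.norm(a-b)
E
python3 - <<'E'
from h import *
for n in('side','top'):
    c=cap(n,n+'0'); print(n,-c['R'].T@c['t'],c['R'][2],c['K'][0,0])
s=robot.sense(); print(s['tcp_pos'],s['eef_rot'],s['wrist_force'],s['gripper_width'],s['time'])
E
```

```text
side [-0.23876968  1.26395129  1.16839388] [ 0.43090501 -0.71734224 -0.54748605] 620.3870367342581
top [ 0.38787957 -0.0548063   1.26727036] [ 0.13153307 -0.00193628 -0.99130989] 438.7588302008489
[0.25439821 0.51524347 0.30308128] [-3.24623222e-04  2.27391527e-01  9.73803103e-01 -7.10324698e-04] [ 0.73588448 -0.9337114   0.58774542] 0.08524182338695412 0.1
```

View pics/side0.png

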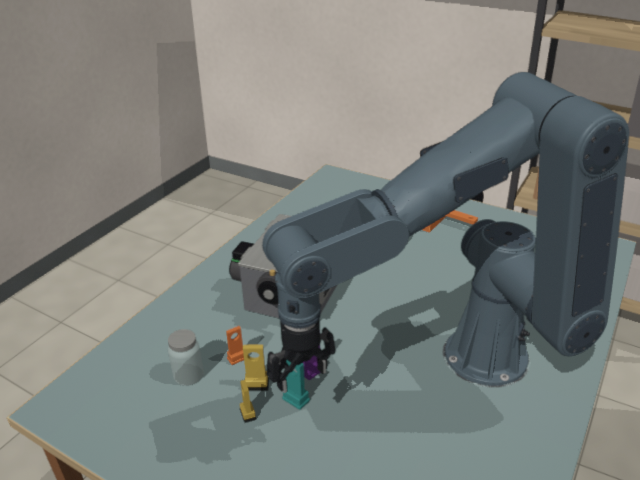

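View pics/top0.png

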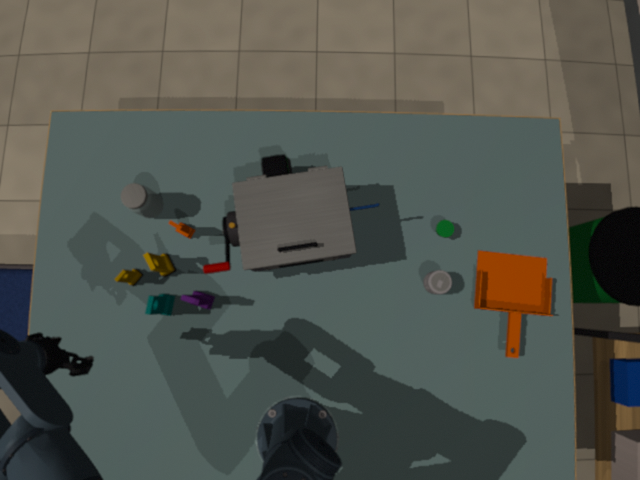

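The side view shows yellow pushers at (255,365), large, and (247,400), small. The top view shows the same two at (160,265) and (128,277). The look-alikes in the top view are turquoise (160,304), purple (198,300) and orange (182,229). The crusher lid is at about (295,218), the red handle at (216,268) and the blue peg at (365,207). I choose the large yellow one at top (160,265) and will check it in a crop.

```bash
python3 - <<'E'
from h import *
T=dict(np.load('top.npz')); S=dict(np.load('side.npz'))
ht=cv2.cvtColor(T['frame'],cv2.COLOR_RGB2HSV); hs=cv2.cvtColor(S['frame'],cv2.COLOR_RGB2HSV)
def blobs(h,lo,hi,amin=15):
    m=cv2.inRange(h,lo,hi); n,l,st,ce=cv2.connectedComponentsWithStats(m)
    return [(st[i].tolist(),ce[i].round(1).tolist(),[np.round(v,1).tolist() for v in cv2.minAreaRect(np.argwhere(l==i)[:,::-1].astype(np.float32))[:3:1] if np.ndim(v)] ) for i in range(1,n) if st[i,4]>=amin]
print('yel top',*blobs(ht,(18,120,80),(32,255,255)),sep='\n')
print('yel side',*blobs(hs,(18,120,80),(32,255,255)),sep='\n')
print('blue top',*blobs(ht[:400,230:430],(100,120,50),(125,255,255),8),sep='\n')
print('red top',*blobs(ht[:,150:300],(0,180,120),(4,255,255),8),sep='\n')
a=cv2.resize(T['frame'][150:325,110:395],None,fx=2.8,fy=2.8,interpolation=cv2.INTER_CUBIC)
cv2.imwrite('pics/ctop.png',a[...,::-1])
b=cv2.resize(S['frame'][320:430,160:340],None,fx=4.4,fy=4.4,interpolation=cv2.INTER_CUBIC)
cv2.imwrite('pics/cside.png',b[...,::-1])
E
```

```text
yel top
([229, 222, 6, 6, 29], [231.4, 224.7], [[231.5, 224.5], [5.0, 5.0]])
([143, 253, 15, 18, 127], [150.1, 261.4], [[150.9, 260.3], [18.3, 9.4]])
([115, 270, 13, 12, 72], [120.9, 275.4], [[121.0, 276.5], [7.8, 13.4]])
([622, 349, 6, 8, 19], [623.9, 352.1], [[623.7, 352.6], [3.6, 7.6]])
([626, 416, 10, 11, 28], [631.0, 421.6], [[630.4, 421.0], [10.6, 7.7]])
([598, 468, 11, 12, 30], [602.7, 472.5], [[602.1, 472.3], [8.5, 11.7]])
yel side
([270, 271, 5, 5, 17], [272.0, 272.6], [[272.0, 272.5], [3.5, 3.5]])
([240, 345, 27, 75, 1098], [252.0, 377.4], [[253.5, 382.0], [25.2, 74.7]])
blue top
([123, 203, 26, 7, 74], [136.0, 206.4], [[135.7, 206.5], [3.1, 25.5]])
red top
([54, 267, 16, 3, 26], [61.2, 267.8], [[61.5, 267.8], [1.6, 15.1]])
```

View pics/ctop.png

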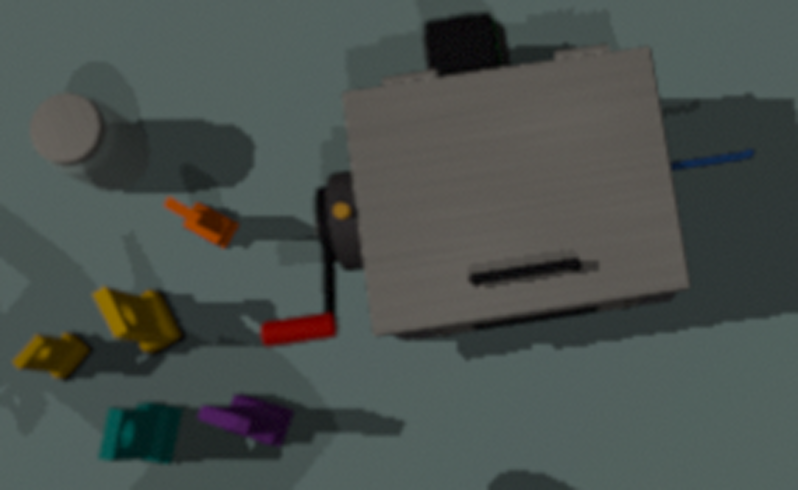

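View pics/cside.png

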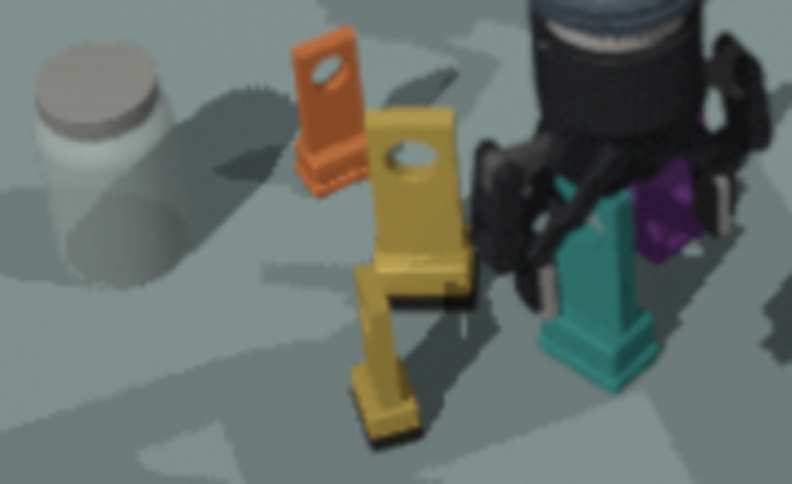

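The crops confirm the large yellow pusher (top crop (135,315), side crop (412,156) at its eye). It is upright with its eye toward the side camera. The small yellow one stands next to it. Next I compute poses.

```bash
python3 - <<'E'
from h import *
T=dict(np.load('top.npz')); S=dict(np.load('side.npz'))
t=lambda x,y:(x/2.8+110-.3,y/2.8+150-.3)
s=lambda x,y:(x/4.4+160-.4,y/4.4+320-.4)
L=[onz(T,t(*p),.18) for p in [(345,91),(650,48),(687,288),(374,335)]]
print('lid',np.round(L,3).tolist(), [np.round(np.linalg.norm(L[i]-L[i-1]),3) for i in range(4)])
for a,b in((1,0),(2,3)): d=L[b]-L[a]; print('y axis yaw',np.arctan2(-d[0],d[1]))
for a,b in((2,1),(3,0)): d=L[b]-L[a]; print('x axis yaw',np.arctan2(d[1],d[0]))
c=np.mean(L,0);print('centre',c)
A,B=onz(T,t(672,167),.16),onz(T,t(752,154),.17);print('peg',A,B)
A2,B2=onz(T,t(264,333),.178),onz(T,t(333,324),.178);print('grip bar',A2,B2)
print('eye side@.108',onz(S,s(412,156),.108),'two',two(S,s(412,156),T,t(137,315)))
C,D=onz(S,s(366,110),.135),onz(S,s(450,108),.135)
print('top edge side',C,D,np.linalg.norm(C-D),np.arctan2((D-C)[1],(D-C)[0]))
E_,F=onz(T,t(96,290),.135),onz(T,t(126,340),.135)
print('top edge top',E_,F,np.linalg.norm(E_-F),np.arctan2((F-E_)[1],(F-E_)[0]))
print('small side', onz(S,s(370,270),.108), 'turq',onz(T,t(105,435),.12),'base',onz(T,t(165,435),.03))
q=robot.sense()['eef_rot'];print(Ro.from_quat(q,scalar_first=True).as_matrix().round(3))
E
```

```text
lid [[0.679, 0.167, 0.18], [0.723, -0.111, 0.18], [0.503, -0.146, 0.18], [0.457, 0.131, 0.18]] [np.float64(0.225), np.float64(0.281), np.float64(0.223), np.float64(0.281)]
y axis yaw 0.15900835472856362
y axis yaw 0.16515797408322314
x axis yaw 0.15602582402154164
x axis yaw 0.15726759380392388
centre [0.59058841 0.01020359 0.18      ]
peg [ 0.61678231 -0.13333292  0.16      ] [ 0.62805086 -0.20570765  0.17      ]
grip bar [0.45709952 0.23034086 0.178     ] [0.4662067 0.168744  0.178    ]
eye side@.108 [0.47565216 0.39391647 0.108     ] two (array([0.4815277 , 0.38020874, 0.09262943]), np.float64(0.00875514411561548))
top edge side [0.50087674 0.39875409 0.135     ] [0.46116053 0.37431287 0.135     ] 0.046634218196637066 -2.589928961684371
top edge top [0.49714492 0.40301918 0.135     ] [0.4509005  0.37137775 0.135     ] 0.05603326411434656 -2.541534983839392
small side [0.44479475 0.4764902  0.108     ] turq [0.36244184 0.39197227 0.12      ] base [0.36191656 0.36528087 0.03      ]
[[-0.897  0.443 -0.001]
 [ 0.443  0.897 -0.001]
 [ 0.    -0.002 -1.   ]]
```

>>> step_arm --pt "0 0 0 -2.8 -0.15 0 1" --pt "0 0 0 -2.8 -0.15 0 1" --pt "0 0 0 -2.8 -0.15 0 1" --pt "0 0 0 -2.8 -0.15 0 1" --pt "0 0 0 -2.8 -0.15 0 1" --pt "0 0 0 -2.8 -0.15 0 1" --pt "0 0 0 -2.8 -0.15 0 1" --pt "0 0 0 -2.8 -0.15 0 1" --pt "0 0 0 -2.8 -0.15 0 1"

```text
time: 1.0
tcp_pos: [0.4753, 0.3911, 0.3033]
eef_rot: [-0.0, 0.227, 0.974, -0.0]
wrist_force: [-0.0, 1.0, 0.4]
gripper_width: 0.0856
```

>>> step_arm --pt "0 0 0.11 0 0 0 1" --pt "0 0 0.11 0 0 0 1" --pt "0 0 0.11 0 0 0 1" --pt "0 0 0.11 0 0 0 1" --pt "0 0 0.1 0 0 0 1" --pt "0 0 0 0 0 0 1" --pt "0 0 0 0 0 0 1"

```text
time: 1.7
tcp_pos: [0.4744, 0.3918, 0.3035]
eef_rot: [-0.0, 0.478, 0.879, -0.0]
wrist_force: [0.4, -0.1, 0.5]
gripper_width: 0.0855
```

```bash
python3 - <<'E'
from h import *
s=robot.sense(); R=Ro.from_quat(s['eef_rot'],scalar_first=True).as_matrix()
print(s['time'],s['tcp_pos'],s['joint_positions'],'tool y ang',np.arctan2(R[1,1],R[0,1]),R[:,2])
S=cap('side');T=cap('top')
a=cv2.resize(S['frame'][270:420,150:350],None,fx=4,fy=4,interpolation=cv2.INTER_CUBIC)
cv2.imwrite('pics/c2.png',a[...,::-1])
h=cv2.cvtColor(S['frame'],cv2.COLOR_RGB2HSV)
E
```

```text
1.7 [0.47442981 0.39179725 0.30350972] [ 4.97633534e-01  2.69809026e-01  1.50083543e+00  4.19892615e-05
  1.37166074e+00 -7.70924751e-02] tool y ang 0.574717721922048 [-6.45763819e-04 -3.03960144e-04 -9.99999745e-01]
```

View pics/c2.png

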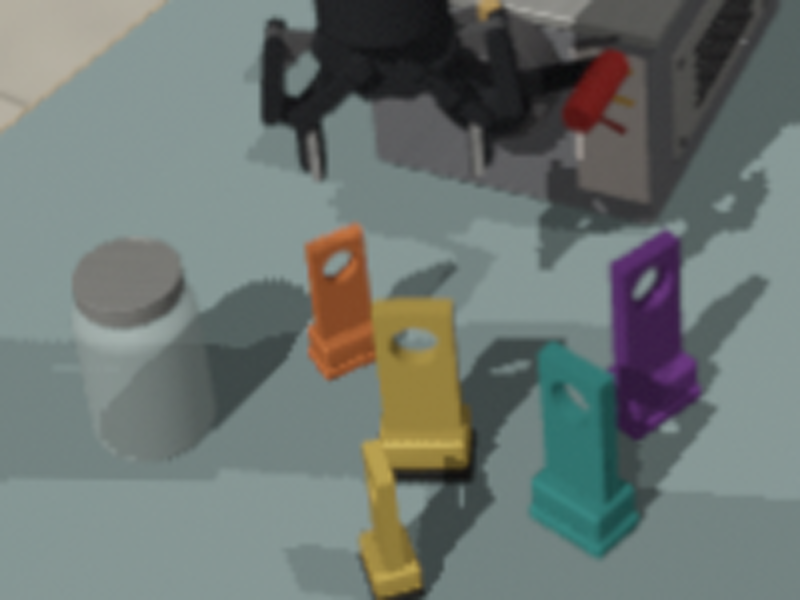

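The jaws (crop (315,175) and (480,170)) straddle the yellow handle (415,300) with its eye at (413,342), and nothing is in the way of the descent.

>>> step_arm --pt "0 0 0 -0.4 0 2 1" --pt "0 0 0 0 0 3 1" --pt "0 0 0 0 0 3 1" --pt "0 0 0 0 0 3 1" --pt "0 0 0 0 0 2 1" --pt "0 0 0 0 0 1.1 1" --pt "0 0 0 0 0 0 1"

```text
time: 2.5
tcp_pos: [0.4759, 0.388, 0.1612]
eef_rot: [-0.001, 0.479, 0.878, -0.001]
wrist_force: [-1.0, -0.2, -0.5]
gripper_width: 0.0853
```

>>> step_arm --pt "0 0 0 0 0 0 0.3" --pt "0 0 0 0 0 0 0.3" --pt "0 0 0 0 0 0 0.3" --pt "0 0 0 0 0 0 0.3" --pt "0 0 0 0 0 0 0.3" --pt "0 0 0 0 0 0 0.3" --pt "0 0 0 0 0 0 0.3" --pt "0 0 0 0 0 0 0.3" --force 50

```text
time: 3.3
tcp_pos: [0.4778, 0.389, 0.1648]
eef_rot: [0.001, 0.479, 0.878, 0.001]
wrist_force: [0.0, -0.6, 6.8]
gripper_width: 0.0475
```

```bash
python3 - <<'E'
from h import *
s=robot.sense(); print(s['time'],s['tcp_pos'],s['gripper_width'],s['wrist_force'])
S=cap('side');T=cap('top')
a=cv2.resize(S['frame'][290:420,170:350],None,fx=3,fy=3,interpolation=cv2.INTER_CUBIC)
b=cv2.resize(T['frame'][205:325,110:240],(540,498)[:1]+(390,),interpolation=cv2.INTER_CUBIC)
cv2.imwrite('pics/c3.png',np.vstack([a[:300],b[:300]])[...,::-1])
E
```

```text
3.3 [0.47778256 0.3890326  0.16478402] 0.04753962713659886 [ 0.01178324 -0.56554903  6.80683975]
```

View pics/c3.png

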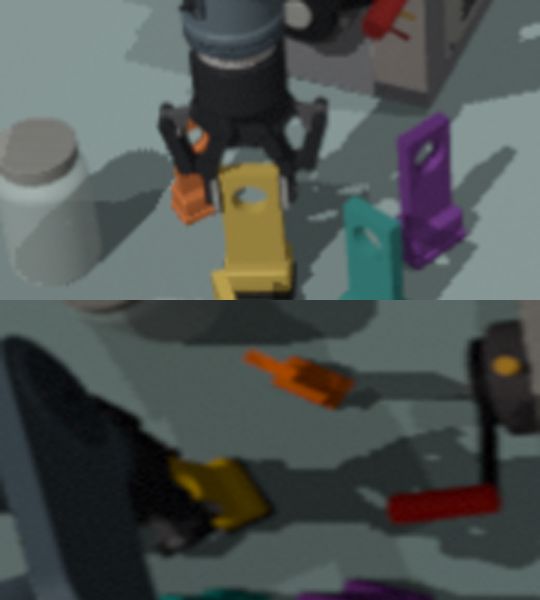

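The large yellow pusher is held (top of the view, handle between the pads at (255,190)) and its eye is clear. Now I lift and turn to the crusher's heading.

>>> step_arm --pt "0 0 0 0 0 -1 0.3" --pt "0 0 0 0 0 -2.5 0.3" --pt "0 0 0 0 0 -3.5 0.3" --pt "0 0 0 0 0 -3.5 0.3" --pt "0 0 0 0 0 -3.5 0.3" --pt "0 0 0 0 0 -3.5 0.3" --pt "0 0 0 0 0 -3.5 0.3" --pt "0 0 0 0 0 -2.5 0.3" --pt "0 0 0 0 0 -2 0.3" --pt "0 0 0 0 0 0 0.3"

```text
time: 4.4
tcp_pos: [0.4773, 0.3888, 0.4219]
eef_rot: [0.002, 0.479, 0.878, 0.003]
wrist_force: [1.0, 0.5, -1.3]
gripper_width: 0.0475
```

>>> step_arm --pt "0 0 0.08 0 0 0 0.3" --pt "0 0 0.09 0 0 0 0.3" --pt "0 0 0.09 0 0 0 0.3" --pt "0 0 0.09 0 0 0 0.3" --pt "0 0 0.065 0 0 0 0.3" --pt "0 0 0 -1.4 0.1 0 0.3" --pt "0 0 0 -3 0.2 0 0.3" --pt "0 0 0 -4 0.3 0 0.3" --pt "0 0 0 -4 0.3 0 0.3" --pt "0 0 0 -4 0.3 0 0.3"

```text
time: 5.4
tcp_pos: [0.5139, 0.2261, 0.4168]
eef_rot: [-0.0, 0.649, 0.761, -0.001]
wrist_force: [1.1, 0.1, -1.7]
gripper_width: 0.0475
```

>>> step_arm --pt "0 0 0 -4 0.3 0 0.3" --pt "0 0 0 -4 0.3 0 0.3" --pt "0 0 0 -4 0.3 0 0.3" --pt "0 0 0 -4 0.3 0 0.3" --pt "0 0 0 -4 0.3 0 0.3" --pt "0 0 0 -4 0.3 0 0.3" --pt "0 0 0 -4 0.3 0 0.3" --pt "0 0 0 -4 0.3 0 0.3" --pt "0 0 0 -4 0.3 0 0.3" --pt "0 0 0 -4 0.3 0 0.3"

```text
time: 6.4
tcp_pos: [0.6056, -0.1644, 0.4168]
eef_rot: [-0.001, 0.649, 0.761, -0.0]
wrist_force: [0.6, -0.3, -2.5]
gripper_width: 0.0481
```

>>> step_arm --pt "0 0 0 -4 0.4 0 0.3" --pt "0 0 0 -3 0.4 0 0.3" --pt "0 0 0 -2 0.4 0 0.3" --pt "0 0 0 0 0 0 0.3" --pt "0 0 0 0 0 0 0.3"

```text
time: 6.9
tcp_pos: [0.6315, -0.2497, 0.4165]
eef_rot: [-0.001, 0.649, 0.76, -0.0]
wrist_force: [-0.5, 0.3, -2.2]
gripper_width: 0.0474
```

```bash
python3 - <<'E'
from h import *
s=robot.sense(); R=Ro.from_quat(s['eef_rot'],scalar_first=True).as_matrix()
print(s['time'],s['tcp_pos'],s['gripper_width'],s['wrist_force'],'yaw',np.arctan2(R[1,1],R[0,1]),R[:,2])
c=np.array([.5905,.0102]);a=.16;d=s['tcp_pos'][:2]-c
print('crusher frame',d@[np.cos(a),np.sin(a)],d@[-np.sin(a),np.cos(a)])
S=cap('side');T=cap('top')
a=cv2.resize(S['frame'][150:350,200:440],(600,500)[:1]+(500,),interpolation=cv2.INTER_CUBIC)
b=cv2.resize(T['frame'][120:320,220:480],None,fx=3,fy=3,interpolation=cv2.INTER_CUBIC)
cv2.imwrite('pics/c4.png',b[...,::-1]); cv2.imwrite('pics/c4s.png',a[...,::-1])
E
```

```text
6.9 [ 0.63152751 -0.24967865  0.41645694] 0.04740300265218194 [-0.5043773   0.30361397 -2.207003  ] yaw 0.1570629247510885 [-0.00219523  0.00140573 -0.9999966 ]
crusher frame -0.0008999240486778175 -0.2630957252587257
```

View pics/c4.png

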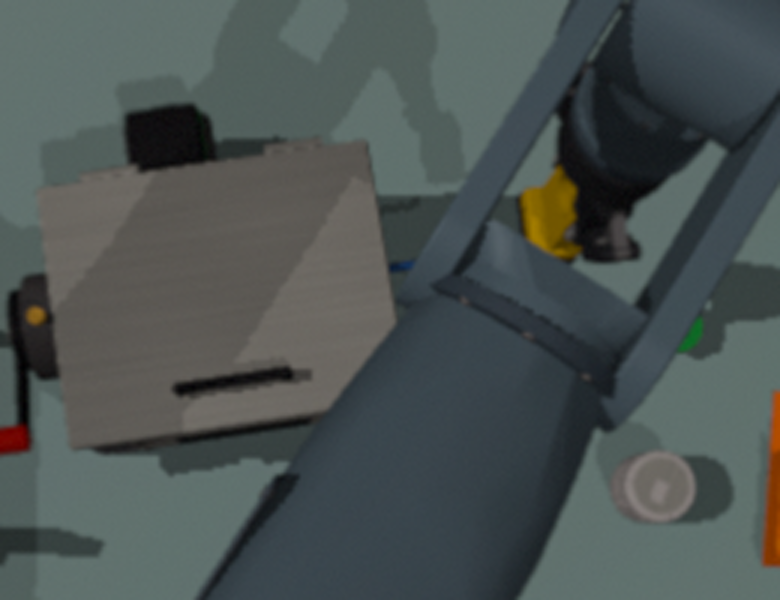

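The pusher is held beyond the peg: in the crop, pusher at (548,215), visible root of the peg at (400,267), stopper at (690,330) off to the side. I lower to threading height, keeping the force in view.

>>> step_arm --pt "0 0 0 0 0.2 2 0.3" --pt "0 0 0 0 0.2 3 0.3" --pt "0 0 0 0 0 3 0.3" --pt "0 0 0 0 0 3 0.3" --pt "0 0 0 0 0 3 0.3" --pt "0 0 0 0 0 3 0.3" --pt "0 0 0 0 0 2 0.3" --pt "0 0 0 0 0 0.6 0.3" --pt "0 0 0 0 0 0 0.3" --pt "0 0 0 0 0 0 0.3"

```text
time: 8.0
tcp_pos: [0.637, -0.2483, 0.2237]
eef_rot: [0.001, 0.649, 0.761, 0.0]
wrist_force: [0.4, 0.1, -1.2]
gripper_width: 0.0471
```

```bash
python3 - <<'E'
from h import *
s=robot.sense(); R=Ro.from_quat(s['eef_rot'],scalar_first=True).as_matrix()
print(s['time'],s['tcp_pos'],s['wrist_force'],'yaw',np.arctan2(R[1,1],R[0,1]))
c=np.array([.5905,.0102]);a=.16;d=s['tcp_pos'][:2]-c
print('crusher frame',d@[np.cos(a),np.sin(a)],d@[-np.sin(a),np.cos(a)])
S=cap('side');T=cap('top')
e=s['tcp_pos']-[0,0,.0568]
print('eye proj',proj(T,e),proj(S,e), 'peg tip',proj(T,[.626,-.207,.165]),proj(S,[.626,-.207,.165]))
b=cv2.resize(T['frame'][170:300,330:470],None,fx=3,fy=3,interpolation=cv2.INTER_CUBIC)
a=cv2.resize(S['frame'][180:310,260:400],None,fx=2.7,fy=3,interpolation=cv2.INTER_CUBIC)
cv2.imwrite('pics/c5.png',np.hstack([b,a])[...,::-1])
E
```

```text
8.0 [ 0.63700518 -0.24831824  0.22370862] [ 0.42268378  0.08053331 -1.18651414] yaw 0.15780902236106933
crusher frame 0.004724522657242343 -0.2626253795430845
eye proj [[394.61637983 201.83105478]] [[325.84327164 203.66660008]] peg tip [[378.51160198 205.90389435]] [[322.41925527 210.67378895]]
```

View pics/c5.png

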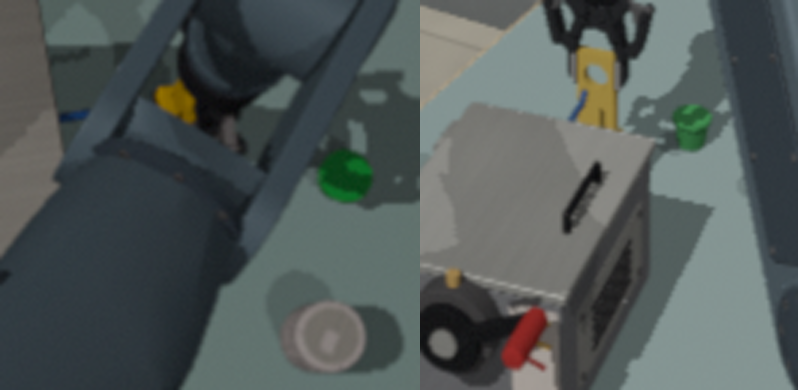

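The side view (right half) shows the pusher with its open eye at (597,73) and the blue peg's end at (580,97), just in front. The eye is where the arm pose predicts. I get a quick number for the sideways offset between peg and eye.

```bash
python3 - <<'E'
from h import *
S=dict(np.load('side.npz'));h=cv2.cvtColor(S['frame'],cv2.COLOR_RGB2HSV)
m=cv2.inRange(h,(100,100,40),(125,255,255)); m[:,:300]=0;m[:,345:]=0;m[:195]=0;m[240:]=0
p=np.argwhere(m>0)[:,::-1]
for y in sorted(set(p[:,1])): q=p[p[:,1]==y][:,0]; print(y,q.min(),q.max())
c=np.array([.5905,.0102]);a=.16;X=np.array([np.cos(a),np.sin(a)]);Y=np.array([-np.sin(a),np.cos(a)])
for x in(.0,.003,.008):
  for y,z in((-.15,.16),(-.206,.16),(-.218,.172)): print(x,y,z,proj(S,[*(c+x*X+y*Y),z]).round(1))
E
```

```text
211 320 320
212 320 320
213 320 320
214 319 319
215 318 319
216 318 318
217 317 317
218 316 317
219 316 316
0.0 -0.15 0.16 [[314.5 222.9]]
0.0 -0.206 0.16 [[321.  214.2]]
0.0 -0.218 0.172 [[322.3 209.1]]
0.003 -0.15 0.16 [[313.6 222.7]]
0.003 -0.206 0.16 [[320.1 214. ]]
0.003 -0.218 0.172 [[321.4 209. ]]
0.008 -0.15 0.16 [[312.1 222.4]]
0.008 -0.206 0.16 [[318.6 213.7]]
0.008 -0.218 0.172 [[319.9 208.7]]
```

>>> step_arm --pt "0 0 0 0 0 0.3 0.3" --pt "0 0 0 1 0 0 0.3" --pt "0 0 0 1 0 0 0.3" --pt "0 0 0 1 0 0 0.3" --pt "0 0 0 1 0 0 0.3" --pt "0 0 0 0 0 0 0.3"

```text
time: 8.7
tcp_pos: [0.6299, -0.2069, 0.2189]
eef_rot: [-0.0, 0.649, 0.761, 0.0]
wrist_force: [0.1, 0.2, -1.8]
gripper_width: 0.0476
```

>>> step_arm --pt "0 0 0 1 0 0 0.3" --pt "0 0 0 1 0 0 0.3" --pt "0 0 0 1 0 0 0.3" --pt "0 0 0 1 0 0 0.3" --pt "0 0 0 0 0 0 0.3"

```text
time: 9.2
tcp_pos: [0.6236, -0.1677, 0.2188]
eef_rot: [-0.0, 0.649, 0.761, 0.0]
wrist_force: [0.2, -0.3, -2.0]
gripper_width: 0.0473
```

```bash
python3 - <<'E'
from h import *
s=robot.sense()
print(s['time'],s['tcp_pos'],s['wrist_force'],s['ft_torque'])
c=np.array([.5905,.0102]);a=.16;d=s['tcp_pos'][:2]-c
print('crusher frame',d@[np.cos(a),np.sin(a)],d@[-np.sin(a),np.cos(a)])
S=cap('side');T=cap('top')
b=cv2.resize(T['frame'][150:250,330:470],None,fx=4,fy=4,interpolation=cv2.INTER_CUBIC)
a=cv2.resize(S['frame'][180:250,275:375],None,fx=5.6,fy=5,interpolation=cv2.INTER_CUBIC)
print(a.shape,b.shape);cv2.imwrite('pics/c6.png',a[...,::-1])
E
```

```text
9.2 [ 0.62359558 -0.16766746  0.21881336] [ 0.22726296 -0.27300081 -2.00143531] [-0.00604131  0.02990419  0.04086657]
crusher frame 0.004335337495676689 -0.18086833732202529
(350, 560, 3) (400, 560, 3)
```

View pics/c6.png

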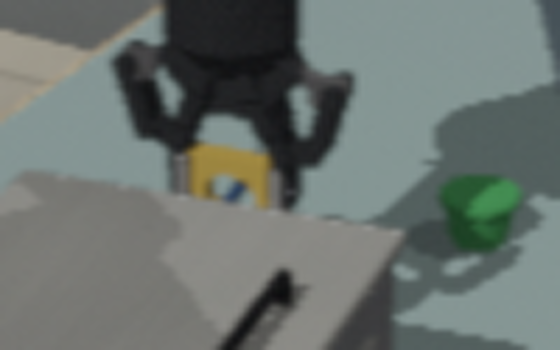

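The blue peg shows through the eye at (232,190), with no contact force, so the eye is threaded. Now I lower until the peg takes the weight, then open.

>>> step_arm --pt "0 0 0 0 0 0.5 0.3" --pt "0 0 0 0 0 0.4 0.3" --pt "0 0 0 0 0 0.2 0.3" --pt "0 0 0 0 0 0 0.3" --pt "0 0 0 0 0 0 0.3"

```text
time: 9.8
tcp_pos: [0.6238, -0.1696, 0.2077]
eef_rot: [-0.0, 0.65, 0.76, -0.0]
wrist_force: [0.2, -1.4, -2.5]
gripper_width: 0.0472
```

>>> step_arm --pt "0 0 0 0 0 0.1 0.3" --pt "0 0 0 0 0 0.1 0.3" --pt "0 0 0 0 0 0 0.3" --pt "0 0 0 0 0 0 0.3"

```text
time: 10.2
tcp_pos: [0.6238, -0.1694, 0.2059]
eef_rot: [0.0, 0.649, 0.76, -0.0]
wrist_force: [-0.7, 0.4, -2.6]
gripper_width: 0.0474
```

>>> step_arm --pt "0 0 0 0 0 0.1 0.3" --pt "0 0 0 0 0 0.1 0.3" --pt "0 0 0 0 0 0 0.3" --pt "0 0 0 0 0 0 0.3"

```text
time: 10.6
tcp_pos: [0.624, -0.1694, 0.2051]
eef_rot: [0.0, 0.649, 0.76, 0.0]
wrist_force: [-2.6, 1.3, 5.4]
gripper_width: 0.0471
```

>>> step_arm --pt "0 0 0 0 0 0.1 0.3" --pt "0 0 0 0 0 0 0.3" --pt "0 0 0 0 0 0 0.3"

```text
time: 10.9
tcp_pos: [0.624, -0.1694, 0.205]
eef_rot: [0.001, 0.649, 0.76, 0.0]
wrist_force: [-4.8, 2.5, 10.4]
gripper_width: 0.0474
```

The pusher rests on the peg (upward force of 10 N). I ease back a little and open.

>>> step_arm --pt "0 0 0 0 0 -0.15 0.3" --pt "0 0 0 0 0 0 0.65" --pt "0 0 0 0 0 0 0.75" --pt "0 0 0 0 0 0 0.85" --pt "0 0 0 0 0 0 0.95" --pt "0 0 0 0 0 0 1" --pt "0 0 0 0 0 0 1" --pt "0 0 0 0 0 0 1"

```text
time: 11.7
tcp_pos: [0.6238, -0.1694, 0.2043]
eef_rot: [-0.0, 0.649, 0.76, -0.0]
wrist_force: [-0.3, 0.1, 0.4]
gripper_width: 0.085
```

>>> step_arm --pt "0 0 0 0 0 -1 1" --pt "0 0 0 0 0 -2 1" --pt "0 0 0 0 0 -3 1" --pt "0 0 0 0 0 -3 1" --pt "0 0 0 0 0 -3 1" --pt "0 0 0 0 0 -3 1" --pt "0 0 0 0 0 -3 1" --pt "0 0 0 0 0 0 0.5"

```text
time: 12.5
tcp_pos: [0.6252, -0.17, 0.3914]
eef_rot: [0.005, 0.649, 0.76, 0.001]
wrist_force: [1.0, -0.2, 0.4]
gripper_width: 0.0732
```

```bash
python3 - <<'E'
from h import *
s=robot.sense()
print(s['time'],s['tcp_pos'],s['wrist_force'],s['gripper_width'],s['joint_positions'])
S=cap('side');T=cap('top')
b=cv2.resize(T['frame'][150:250,330:470],(400,400),interpolation=cv2.INTER_CUBIC)
a=cv2.resize(S['frame'][180:250,275:375],(400,400),interpolation=cv2.INTER_CUBIC)
cv2.imwrite('pics/c7.png',np.hstack([a,b])[...,::-1])
E
```

```text
12.5 [ 0.62518842 -0.16996255  0.391416  ] [ 0.98983103 -0.23771802  0.40998287] 0.07316715219307417 [-4.48268654e-01  2.82123906e-01  1.31023567e+00 -3.94289245e-05
  1.53887257e+00 -6.05365987e-01]
```

View pics/c7.png

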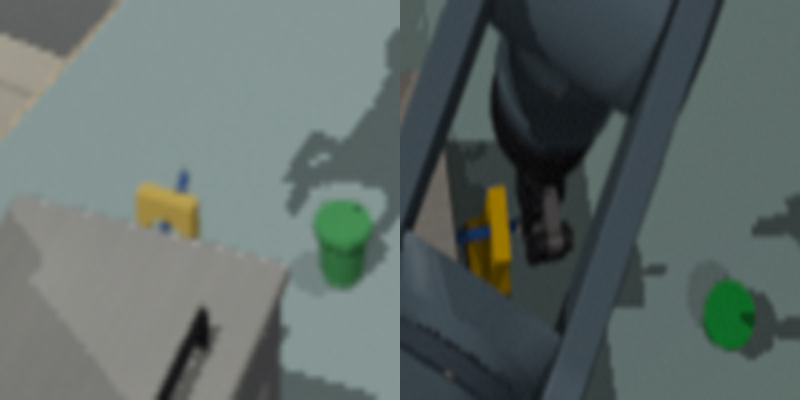

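The pusher hangs free on the peg (left panel: eye over the bar at (165,225); right panel: yellow at (490,240) with the blue bar through it), and the stopper is untouched. Now I move over the dial with the jaws shut.

>>> step_arm --pt "0 0 0 1.6 -0.4 0 0" --pt "0 0 0 3 -0.8 0 0" --pt "0 0 0 4 -1.1 0 0" --pt "0 0 0 4 -1.1 0 0" --pt "0 0 0 4 -1.1 0 0" --pt "0 0 0 4 -1.1 0 0" --pt "0 0 0 4 -1.1 0 0" --pt "0 0 0 4 -1.1 0 0" --pt "0 0 0 4 -1.1 0 0" --pt "0 0 0 3 -0.9 0 0"

```text
time: 13.6
tcp_pos: [0.4686, 0.1694, 0.3828]
eef_rot: [-0.001, 0.649, 0.761, -0.001]
wrist_force: [0.1, 0.2, -0.5]
gripper_width: -0.0
```

>>> step_arm --pt "0 0 0 2 -0.6 0 0" --pt "0 0 0 1.7 -0.5 0 0" --pt "0 0 0 0 0 0 0" --pt "0 0 0 0 0 3 0" --pt "0 0 0 0 0 3 0" --pt "0 0 0 0 0 3 0" --pt "0 0 0 0 0 2 0" --pt "0 0 0 0 0 0.5 0" --pt "0 0 0 0 0 0 0" --pt "0 0 0 0 0 0 0"

```text
time: 14.6
tcp_pos: [0.4552, 0.2017, 0.2703]
eef_rot: [0.0, 0.65, 0.76, 0.0]
wrist_force: [-0.0, 0.1, 0.0]
gripper_width: 0.0
```

```bash
python3 - <<'E'
from h import *
s=robot.sense()
print(s['time'],s['tcp_pos'],s['wrist_force'],s['gripper_width'])
c=np.array([.5905,.0102]);a=.16;d=s['tcp_pos'][:2]-c
print('crusher frame',d@[np.cos(a),np.sin(a)],d@[-np.sin(a),np.cos(a)])
S=cap('side');T=cap('top')
b=cv2.resize(T['frame'][190:300,150:270],(400,400),interpolation=cv2.INTER_CUBIC)
a=cv2.resize(S['frame'][240:340,240:340],(400,400),interpolation=cv2.INTER_CUBIC)
cv2.imwrite('pics/c8.png',np.hstack([a,b])[...,::-1])
E
```

```text
14.6 [0.45515133 0.20168755 0.27034004] [-0.03731072  0.05386477  0.04971661] 4.8596568099464484e-05
crusher frame -0.10311244457761953 0.21060523692583552
```

View pics/c8.png

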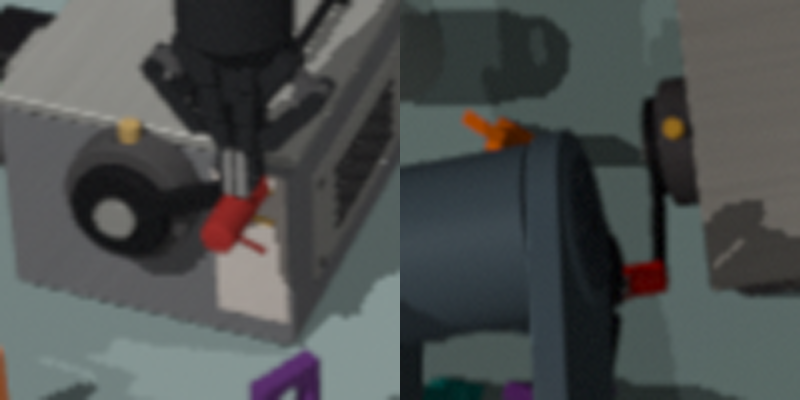

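The shut fingertips (235,190) stand right above the red bar (235,215). I press straight down, keeping nearly along the arc.

>>> step_arm --pt "0 0 0 0 0 0.7 0" --pt "0 0 0 0 -0.1 0.8 0" --pt "0 0 0 0 -0.1 0.8 0" --pt "0 0 0 0 0 0.8 0" --pt "0 0 0 0 0 0.8 0" --pt "0 0 0 0 0 0.8 0" --pt "0 0 0 0 0 0.8 0" --force 60

```text
time: 15.4
tcp_pos: [0.4522, 0.2015, 0.2146]
eef_rot: [-0.0, 0.649, 0.761, -0.0]
wrist_force: [-3.0, -2.0, 7.0]
gripper_width: 0.0003
```

>>> step_arm --pt "0 0 0 0 0 0.8 0" --pt "0 0 0 0 0 0.8 0" --pt "0 0 0 0 0.1 0.8 0" --pt "0 0 0 0 0.1 0.8 0" --pt "0 0 0 0 0 0.8 0" --pt "0 0 0 0 0 0 0" --pt "0 0 0 0 0 0 0"

```text
time: 16.1
tcp_pos: [0.4554, 0.2019, 0.1751]
eef_rot: [0.001, 0.649, 0.76, 0.001]
wrist_force: [-0.8, 0.3, 6.8]
gripper_width: 0.0001
```

```bash
cat > m.py <<'E'
from h import *
s=robot.sense()
print(s['time'],s['tcp_pos'],s['wrist_force'])
S=cap('side')
h=cv2.cvtColor(S['frame'],cv2.COLOR_RGB2HSV)
m=cv2.inRange(h,(0,170,90),(5,255,255))|cv2.inRange(h,(175,170,90),(180,255,255))
n,l,st,ce=cv2.connectedComponentsWithStats(m[240:340,240:340])
print([(st[i].tolist(),(ce[i]+240).round(1).tolist()) for i in range(1,n) if st[i,4]>8])
c=np.array([.5905,.0102]);a=.16;X=np.array([np.cos(a),np.sin(a)]);Y=np.array([-np.sin(a),np.cos(a)])
for q in(.56,.70,.84,.9):
  x=.002-.11*np.cos(.45-q);z=.13+.11*np.sin(.45-q)
  print(q,'bar ends/mid',proj(S,[[*(c+x*X+y*Y),z] for y in(.174,.207,.24)]).round(1).tolist(),'TCP z',z+.085)
E
python3 m.py
```

```text
16.1 [0.45540658 0.20194621 0.17511291] [-0.80526507  0.32692021  6.78316171]
[([54, 71, 14, 17, 78], [299.6, 321.3])]
0.56 bar ends/mid [[308.0, 302.9], [303.3, 310.3], [298.5, 317.9]] TCP z 0.20292438690791076
0.7 bar ends/mid [[307.2, 307.0], [302.5, 314.5], [297.7, 322.1]] TCP z 0.1877855644820025
0.84 bar ends/mid [[305.7, 310.8], [301.0, 318.3], [296.2, 325.9]] TCP z 0.17317927433645225
0.9 bar ends/mid [[304.8, 312.3], [300.2, 319.8], [295.4, 327.4]] TCP z 0.1671537912477647
```

>>> step_arm --pt "0 0 0 0 0 0.2 0" --pt "0 0 0 0 0 0.1 0" --pt "0 0 0 0 0 0 0" --pt "0 0 0 0 0 0 0" --pt "0 0 0 0 0 0 0"

```text
time: 16.65
tcp_pos: [0.4559, 0.202, 0.1727]
eef_rot: [0.001, 0.649, 0.76, 0.001]
wrist_force: [-0.3, -1.3, 8.4]
gripper_width: -0.0002
```

```bash
python3 m.py|head -2; python3 - <<'E'
from h import *
S=cap('side');T=cap('top')
b=cv2.resize(T['frame'][150:310,110:470],None,fx=2.2,fy=2.2,interpolation=cv2.INTER_CUBIC)[:,:792]
a=cv2.resize(S['frame'][180:340,160:400],None,fx=1.5,fy=1.5,interpolation=cv2.INTER_CUBIC)
z=cv2.resize(S['frame'][270:340,250:340],(432,240),interpolation=cv2.INTER_CUBIC)
cv2.imwrite('pics/c9.png',np.vstack([b,np.hstack([a,z])])[...,::-1])
E
```

```text
16.65 [0.45594351 0.20200466 0.17274177] [-0.32174528 -1.27860297  8.36455354]
[([65, 71, 3, 7, 10], [306.3, 314.3]), ([54, 79, 11, 10, 65], [298.2, 323.0])]
```

View pics/c9.png

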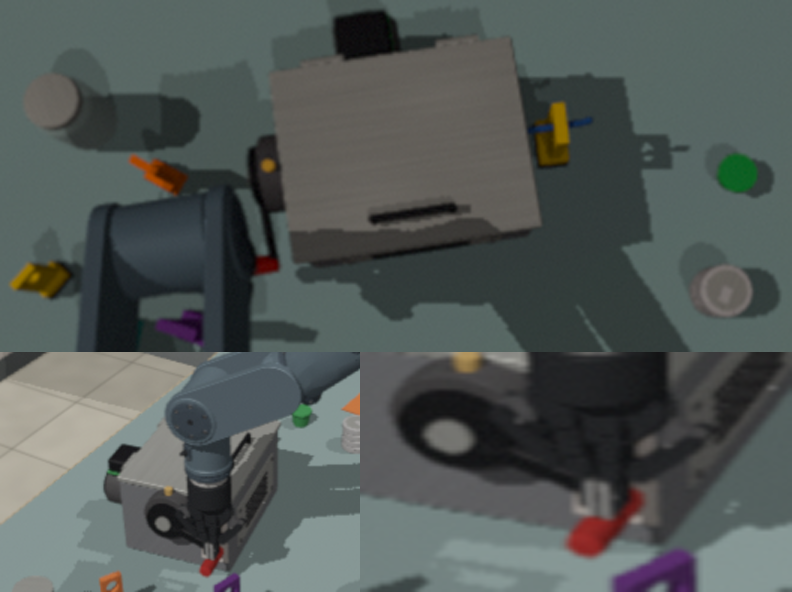

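The picture shows the pusher hanging on the peg (555,135), the handle pressed well down under the fingertips (605,525), the lid shut, and the jar, cans and stopper in place. The TCP height puts the dial at about 0.84 rad. I hand the job in.

```bash
python3 -c "
from workcell import robot
print(robot.sense()['tcp_pos'],robot.sense()['wrist_force']);print(robot.finish_job())"
```

```text
[0.45596929 0.2020242  0.17276993] [0.3214009  0.2566275  9.10525397]
the job is handed in; nothing more can be done
None
```

I hung the large yellow pusher by its eye on the blue peg and let go of it. I then pressed the red dial handle down with shut fingertips and was still holding it when I handed the job in, at about 17 s on the robot's clock.

- **Pusher:** the last top view shows it hanging on the peg.
- **Dial:** the fingertip height puts the dial at about 0.84 rad, the third position. It pushes back with about 8 to 9 N. The red bar in the side view agrees to within a few pixels, but the fingers partly cover it, so I did not read the coloured mark behind the handle directly.
- **Everything else:** the lid is shut, and the jar, can stack and stopper look to be where they were. The dustpan was never approached and lies outside the last top crop, so I did not check it again.

No check failed. I had no direct reading of the dial angle.

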